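# Tuck a drone's cover plate under its nose cowl and hold it down

### The arm

A 6-joint arm with a two-finger parallel gripper is mounted at the origin on the work surface. World frame = base frame: x ahead of the robot, y to its left, z up, the work surface at z = 0. Lengths are in m, angles in rad, forces in N, time in s.
With the tool pointing down it reaches from about 0.225 to 0.875 m from the base axis. Payload 3.4 kg.
Tool frame: the origin (TCP) lies between the finger pads; the fingertips stand 8 mm ahead of it and the grasp point (between the pads) lies 11 mm behind it; z points along the fingers, y is the line along which they close (so a half turn about z gives the same grasp; the last joint's range is limited). The gripper opens to 85 mm and grips with 20 to 120 N. Pads are 22 mm wide; open, the fingers measure 114 mm over their backs; the gripper's body (76 mm by 85 mm) begins 54 mm behind the grasp point. The pads swing forward as they close: fully open they stand 13 mm farther back than shut.
Start: joints at [1.029, 0.276, 1.505, -0, 1.361, -0.121], TCP at [0.235, 0.525, 0.239] pointing down, gripper open.
Joint ranges: [-2.89, 2.89], [-0.75, 2.08], [0.22, 2.7], [-1.18, 4.32], [0.11, 2.71], [-2.7, 2.7]. Speed limits (rad/s): [2.57, 2.57, 3.14, 3.14, 3.14, 3.14].

### API

Orientations are given as a unit quaternion [w, x, y, z].
In Python, from rig import manip gives the robot as it stands.
- The arm moves only by the tool move_arm, never from a script. Its argument "deltas" is a list that holds one entry, the list of rows, each a list of 5 numbers: the shift along the tool's x, y, z normalised to -1 to 1, where 1 is 80 cm, then the turn about the tool's z normalised to -1 to 1, where 1 is 120 degrees, then the closure, from -1 (fully open) to 1 (shut). In form: [[[tx, ty, tz, twist, grip], ...]]. A call has 1 to 12 rows; each row is the pose to reach, as a shift and turn from the pose commanded when the call began, along the tool's axes at that moment; what a row does not reach only later rows make up. A row lasts 1/10 s, in which the tool goes at most 50 mm and 8.59 degrees, less where a joint would pass 70% of its speed; a pose out of reach is approached as far as the arm can. A call with a number of a shift or a turn outside -1 to 1 is refused whole. A call with a gripper value outside its range is refused whole. The fingers move at their own pace and stop on an object; "squeeze" is the grip in N (left out, the last holds). Time passes only in rows, so rows that repeat a pose let the fingers close. It gives the time, the measured TCP pose, the force, the opening and the grip force at its end, in the units of the state.
- manip.get_state(): the state, without advancing time (a new reading comes with each control period).
- manip.get_image(name): name is "scene" or "top" or "wrist"; returns the picture (384x512x3 uint8, red, green, blue); there is no depth.
- manip.camera_params(name): a dict with "fx", "fy", "cx", "cy" (pixels), "R" (3x3) and "t" (3): a world point X has camera coordinates R X + t; the wrist camera has in their place "tool_from_camera" (4x4, takes a point from camera to tool coordinates, whose origin is the TCP and whose axes are the flange's). Camera axes: x right, y down, z forward; pixel columns grow to the right and rows downward; lengths in m; the calibration is good to about 2 mm. A picture is of the moment at which its call begins: read the wrist's pose just before it. camera_params takes no time and is no camera call.
- manip.sign_off(): hands the job in; it is judged then, once.
The state is a dict: "clock": time; "qpos": joint angles; "qd": joint speeds; "effort": joint torques, N m; "position": TCP position; "ee_rot": TCP orientation; "contact_force": force on the tool from outside, world axes, zero at the start; "moment": the same for the moment, N m; "width": finger opening in m; "gripper_force": force on a finger pad.
Only numpy, scipy, OpenCV 4.12 (cv2) and the standard library are available. Lean on these libraries where they do the work, as an engineer would, in place of code of your own. Each camera call takes 0.05 s, during which the arm holds its last target. There are 200 camera calls.

### The job

Lift the lid of the parts case by its orange bar until it rests open on its stop, and take out the aluminium cover plate. Slide one end of the plate under the lip of the drone's nose cowl, fully home against the stop, squarely and without prising the cowl up, and press the plate down flat on the deck against the sprung copper seat. Finish while still holding it pressed down there, with the case left open and the other things on the bench left where they are.

Things in the scene. Friction and masses are not known exactly. Their poses are not given: they have to be found in the camera images.
- case: Fixed dark open-topped parts case, 150 x 200 mm (x, y), 60 mm high, walls and floor 5 mm; origin at the centre of its underside, z up. Its front (bar side) faces its -x, the lid's hinge lies along its +x rim. The plate lies on the floor inside.
- lid (a joint): Angle of the case lid in rad: 0 shut, 1.75 resting open on its stop. The lid is 155 x 204 x 8 mm, 0.25 kg; it falls shut by its own weight if let go below about 1.55 and falls onto the stop beyond that.
- lid_bar (a point): Middle of the lid's orange bar: round, 10 mm thick, 100 mm long along the case's y, its middle 50 mm before the lid's front edge (gap 45 mm), so it can be pinched from above and turns freely between the fingers. It moves with the lid, 205 mm from the hinge line. z of this point is about 65 mm when shut; nothing is under the bar down to the table.
- lid_hinge (a point): Middle of the lid's hinge line, which runs along the case's y, 77.5 mm along the case's +x from its centre and 60 mm up. The lid opens by swinging its front up and over towards the case's +x.
- plate: Loose aluminium cover plate, 130 x 80 mm (its x, y), 4 mm thick, about 0.15 kg, both ends alike (either may be tucked). An orange rib stands on its middle: 44 mm along x, 14 mm across y, 30 mm high, its top 34 mm above the plate's underside; made to be gripped across y from above. Origin at the centre of the underside.
- fuselage: Fixed white drone fuselage on a black cradle, 300 x 130 mm, nose towards its +x; origin at the centre of the underside of the cradle, z up. Its flat deck is 70 mm above the table. The deck is open from the tail (x = -155 mm) to the cowl lip (x = +5 mm); the stop for the plate is at x = +32 mm, out of sight under the cowl, so at home the plate's centre is at x = -33 mm, y = 0, with about 27 mm under the cowl.
- home (a point): Point on the deck surface (z 70 mm) under the centre of the plate when it is home: x = -33 mm, y = 0 in the fuselage's frame.
- seat (a joint): How far the sprung copper seat is pressed down, in m: 0 free, 0.005 fully down, flush with the deck. The seat is 116 x 50 mm, centred at x = -66 mm, y = 0 of the fuselage, and stands 5 mm proud of the deck when free. It moves straight down; 2 N start it, 7 N bring it flush. The plate is wider than the seat, and comes to lie on the deck itself when pressed flat.
- cowl (a joint): Angle of the dark hinged nose cowl in rad: 0 shut, growing as its lip is lifted (0.01 rad is 1.3 mm at the lip). It is held shut only by its weight and a light spring: about 2 N at the lip lift it. Its top is about 36 mm above the deck.
- lip (a point): Middle of the lower edge of the cowl's orange lip, 118 mm wide across the fuselage, x = +5 mm of the fuselage. The clear gap between deck and cowl is 8 mm; the outer 8 mm of the lip turn up slightly. Lying on the free seat the plate is about 1 mm too high to pass: press it down a few mm before sliding.
- motor: Loose silver motor, 32 mm across, 36 mm high, upright; origin under its centre. Leave alone.
- battery: Loose grey battery pack 90 x 50 x 35 mm; origin under its centre. Leave alone.
- driver: Loose red screwdriver lying on the right. Leave alone.
- tray: Loose blue divided tray 120 x 160 x 35 mm. Leave alone.
- cup: Loose grey pen cup, 76 mm across, about 180 mm high with its pens. Leave alone.
- propeller: Loose dark propeller, 180 mm long, lying flat. Leave alone.

How it is judged:
By the outcome, as a careful person would: the job done as asked, in the order asked, and still so for the second after the job is handed in, while the arm keeps its last pose, push and grip.
It also fails if it takes over 51 s, if anything falls off the work surface, if the arm or the gripper's body presses on something with over 40 N, if the wrist force passes 120 N, or if a joint passes its speed limit or range.

## Working session

There is one attempt and no reset: what is moved stays moved. The work goes in short steps, Python scripts to look and compute and a tool call to move; the robot and the scene stay as the last step left them, time stands still between calls to the robot, and variables do not carry over. Pictures are saved under pics/ and viewed, at most 10 in all, crops included, and the job is handed in when it is done.

Besides the shell and the picture viewer there is one more tool, called as name(argument=value, ...), one argument or row to a line, values as JSON. move_arm: Moves the arm, as the interface text tells. Scaled input: -1 to 1 covers 80 cm each way for a shift and 120 degrees each way for a turn. Its arguments: {"type":"object","properties":{"deltas":{"type":"array","items":{"type":"array","items":{"type":"array","items":{"type":"number","minimum":-1,"maximum":1}}}},"squeeze":{"type":"number"}},"required":["deltas"]}

```bash
mkdir -p pics
python3 - <<'E'
from rig import manip
import cv2, numpy as np
np.set_printoptions(precision=4,suppress=True)
s=manip.get_state(); print(s)
for n in("top","scene"):
    im=manip.get_image(n); cv2.imwrite(f"pics/{n}0.png",cv2.resize(im[:,:,::-1],(800,600),interpolation=cv2.INTER_CUBIC))
    print(n,manip.camera_params(n))
print(manip.camera_params("wrist"))
E
```

```text
{'clock': 0.0, 'qpos': array([ 1.029 ,  0.2766,  1.5062, -0.    ,  1.3607, -0.121 ]), 'qd': array([ 0.0003,  0.0003,  0.0021, -0.0018,  0.0011, -0.001 ]), 'effort': array([ -0.0001, -41.6775, -24.5802,  -0.0006,   0.0112,  -0.    ]), 'position': array([0.2346, 0.5244, 0.2384]), 'ee_rot': array([-0.0003,  0.2089,  0.9779, -0.0009]), 'contact_force': array([-0.0636,  0.3165,  0.164 ]), 'moment': array([-0.0495, -0.0068, -0.0199]), 'gripper_force': 0.0, 'width': 0.08585492038853995}
top {'fx': 363.04725407578724, 'fy': 363.04725407578724, 'cx': 256.6576275844872, 'cy': 193.34027773097677, 'R': array([[-0.0212, -0.9996,  0.0209],
       [-0.9939,  0.0189, -0.1083],
       [ 0.1079, -0.023 , -0.9939]]), 't': array([-0.0464,  0.6016,  1.1352])}
scene {'fx': 356.28238046455715, 'fy': 356.28238046455715, 'cx': 255.29232562990762, 'cy': 190.49518760182457, 'R': array([[-0.3376,  0.9412,  0.0109],
       [ 0.6316,  0.2351, -0.7388],
       [-0.698 , -0.2426, -0.6738]]), 't': array([ 0.249 , -0.2961,  1.3367])}
{'fx': 268.8220117559962, 'fy': 268.8220117559962, 'cx': 251.18177906129455, 'cy': 191.461950939325, 'tool_from_camera': array([[-0.0003, -0.9576, -0.288 ,  0.0729],
       [ 1.    , -0.0005,  0.0005,  0.0013],
       [-0.0006, -0.288 ,  0.9576, -0.1354],
       [ 0.    ,  0.    ,  0.    ,  1.    ]])}
```

View pics/top0.png

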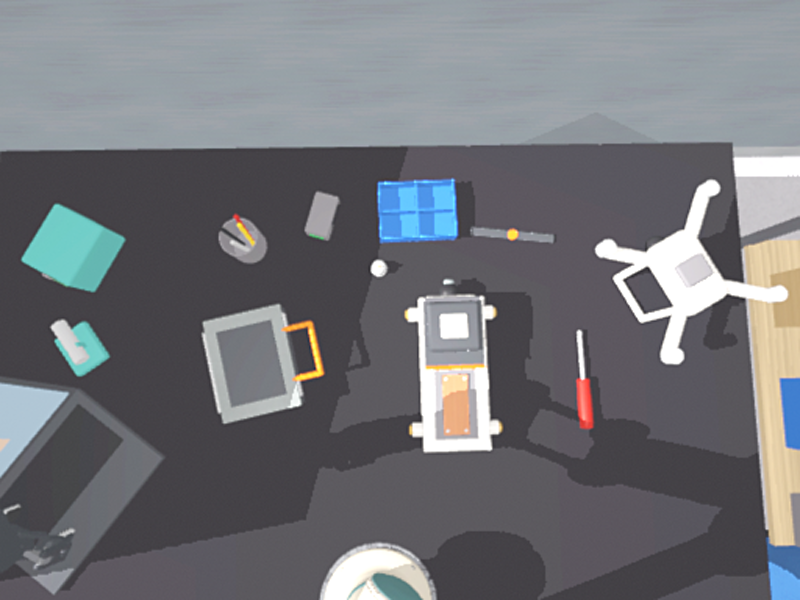

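View pics/scene0.png

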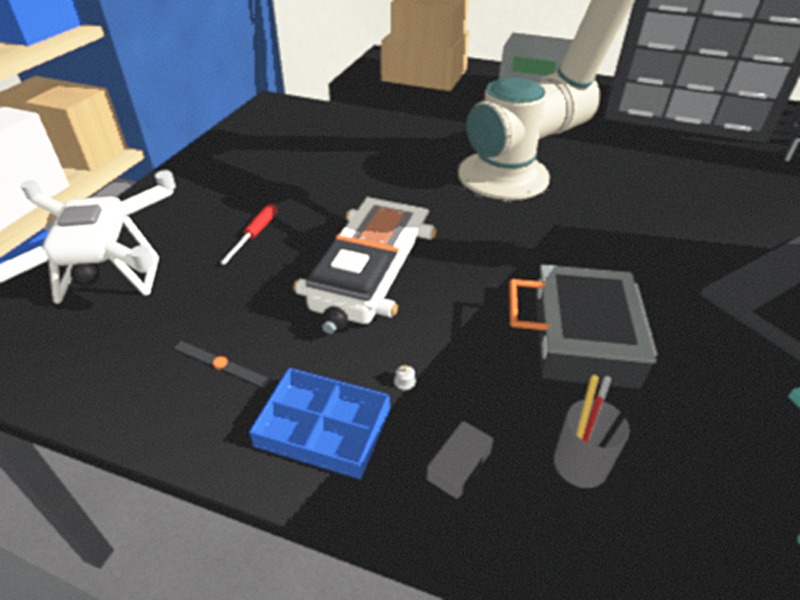

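The top view (800 px scale) shows the case bar's outer rail running (311,322) to (323,376) with the lid hinge on the left, and the fuselage with its nose up and its lip at about (427..484,367). In the scene view the bar is at (512,305), and the lip runs (338,237) to (398,250).

```bash
cat > h.py <<'E'
from rig import manip
import cv2, numpy as np
from scipy.spatial.transform import Rotation as Rn
np.set_printoptions(precision=4,suppress=True)
def pose():
    s=manip.get_state(); q=s["ee_rot"]; return Rn.from_quat([q[1],q[2],q[3],q[0]]).as_matrix(),s["position"]
def ray(n,uv,z,wp=None):
    p=manip.camera_params(n); u=np.atleast_2d(np.array(uv,float))
    d=np.c_[(u[:,0]-p["cx"])/p["fx"],(u[:,1]-p["cy"])/p["fy"],np.ones(len(u))]
    if n=="wrist":
        R,t=wp; T=p["tool_from_camera"]; c=R@T[:3,3]+t; d=d@(R@T[:3,:3]).T
    else:
        c=-p["R"].T@p["t"]; d=d@p["R"]
    return c+d*((z-c[2])/d[:,2])[:,None]
def proj(n,X,wp=None):
    p=manip.camera_params(n); X=np.atleast_2d(X)
    if n=="wrist":
        R,t=wp; T=p["tool_from_camera"]; c=((X-t)@R-T[:3,3])@T[:3,:3]
    else: c=X@p["R"].T+p["t"]
    return np.c_[c[:,0]/c[:,2]*p["fx"]+p["cx"],c[:,1]/c[:,2]*p["fy"]+p["cy"]]
def orange(im):
    h=cv2.cvtColor(im,cv2.COLOR_RGB2HSV); return cv2.inRange(h,(10,150,120),(24,255,255))
E
python3 - <<'E'
from h import *
im=manip.get_image("top"); m=orange(im)
n,l,st,c=cv2.connectedComponentsWithStats(m)
for i in range(1,n):
    if st[i,4]>15:
        pts=np.argwhere(l==i)[:,::-1]; print(st[i],c[i],cv2.minAreaRect(pts.astype(np.float32)))
k=512/800
print("bar ends",ray("top",np.array([[313,323],[321,376]])*k,.065))
print("lid",ray("top",np.array([[202,320],[281,305],[302,405],[224,423]])*k,.068))
print("lip",ray("top",np.array([[427,367],[484,367]])*k,.080))
print("fus tail/nose",ray("top",np.array([[423,451],[492,449],[418,297],[485,296]])*k,.07))
print("tcp px",proj("top",[[.235,.525,.239]])/k)
R,t=pose();print(R)
E
```

```text
[181 205  26  39 193] [196.8446 221.1347] ((193.9176483154297, 224.12942504882812), (36.444313049316406, 19.306806564331055), 77.47119140625)
[273 233  37   3  56] [290.6964 234.3214] ((290.998779296875, 234.46554565429688), (1.8954253196716309, 36.013084411621094), 88.02507019042969)
bar ends [[0.5586 0.1182 0.065 ]
 [0.4537 0.1029 0.065 ]]
lid [[0.5686 0.3364 0.068 ]
 [0.5955 0.181  0.068 ]
 [0.3984 0.1399 0.068 ]
 [0.3674 0.2907 0.068 ]]
lip [[ 0.4669 -0.1055  0.08  ]
 [ 0.4645 -0.2172  0.08  ]]
fus tail/nose [[ 0.3051 -0.0941  0.07  ]
 [ 0.3057 -0.2286  0.07  ]
 [ 0.6061 -0.0918  0.07  ]
 [ 0.6056 -0.2261  0.07  ]]
tcp px [[ 45.2913 521.3168]]
[[-0.9128  0.4085 -0.0007]
 [ 0.4085  0.9128 -0.0012]
 [ 0.0001 -0.0014 -1.    ]]
```

move_arm(
  deltas=[
    [[-0.52, -0.334, 0, -0.292, -1], [-0.52, -0.334, 0, -0.292, -1], [-0.52, -0.334, 0, -0.292, -1], [-0.52, -0.334, 0, -0.292, -1], [-0.52, -0.334, 0, -0.292, -1], [-0.52, -0.334, 0, -0.292, -1], [-0.52, -0.334, 0, -0.292, -1], [-0.52, -0.334, 0, -0.292, -1], [-0.52, -0.334, 0, -0.292, -1], [-0.52, -0.334, 0, -0.292, -1], [-0.52, -0.334, 0, -0.292, -1], [-0.52, -0.334, 0, -0.292, -1]],
  ],
  squeeze=40,
)

```text
clock: 1.35
position: [0.5061, 0.1096, 0.2388]
ee_rot: [-0.0, -0.093, 0.996, 0.0]
contact_force: [-0.7, 0.3, 0.2]
width: 0.0852
gripper_force: 0.0
```

Run:
```python
from h import *
s=manip.get_state(); print(s["clock"],s["position"],s["qpos"],s["qd"])
wp=pose(); print(wp[0])
im=manip.get_image("wrist"); np.savez("w1.npz",im=im,R=wp[0],t=wp[1]); cv2.imwrite("pics/w1.png",cv2.resize(im[:,:,::-1],(800,600),interpolation=cv2.INTER_CUBIC))
```

```text
1.35 [0.5061 0.1096 0.2388] [ 0.0786  0.1905  1.623   0.0003  1.3291 -1.6794] [ 0.0531 -0.0192  0.0243  0.0312  0.0181  0.0151]
[[-0.9825 -0.1861 -0.001 ]
 [-0.1861  0.9825  0.0002]
 [ 0.0009  0.0004 -1.    ]]
```

View pics/w1.png

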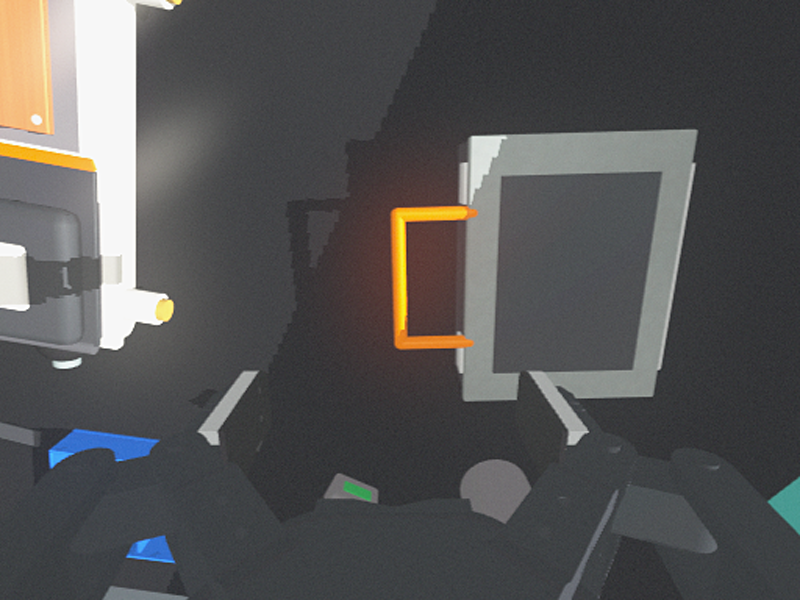

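The wrist view shows the bar from (398,212) to (403,344) and the lid corners at (468,136), (697,129), (653,396) and (464,401).

Run:
```python
from h import *
d=np.load("w1.npz"); wp=(d["R"],d["t"]); k=512/800
m=orange(d["im"]); n,l,st,c=cv2.connectedComponentsWithStats(m)
i=max((i for i in range(1,n) if 240<c[i][0]<310),key=lambda i:st[i,4]); print(st[i])
ys,xs=np.nonzero(l==i); 
rows=range(145,208,4); cen=[]
for r in rows:
    x=xs[(ys==r)]; x=x[x<272]; cen.append([(x.min()+x.max())/2,r])
B=ray("wrist",cen,.065,wp); v=B[-1]-B[0]; print("bar line",B[0],B[-1],"ang",np.degrees(np.arctan2(v[1],v[0])))
print("bar ends",ray("wrist",np.array([[399,207],[404,349]])*k,.065,wp))
L=ray("wrist",np.array([[468,136],[697,129],[653,396],[464,401]])*k,.068,wp); print(L, "cen",L.mean(0))
for a,b in((0,1),(3,2),(0,3),(1,2)):
    e=L[b]-L[a]; print(np.linalg.norm(e),np.degrees(np.arctan2(e[1],e[0])))
F=ray("wrist",np.array([[96,162],[0,146]])*k,.08,wp); print(F)
```

```text
[ 250  132   55   92 1282]
bar line [0.4711 0.1079 0.065 ] [0.5421 0.1234 0.065 ] ang 12.352918507884336
bar ends [[0.4572 0.1062 0.065 ]
 [0.5653 0.1312 0.065 ]]
[[0.4017 0.1433 0.068 ]
 [0.3685 0.295  0.068 ]
 [0.5671 0.339  0.068 ]
 [0.6003 0.1882 0.068 ]] cen [0.4844 0.2414 0.068 ]
0.15532674622835405 102.34836386230572
0.1544602216464112 102.40254554693414
0.20356998755902606 12.741084559001994
0.20341982762764618 12.497284434087987
[[ 0.4648 -0.0982  0.08  ]
 [ 0.4663 -0.1602  0.08  ]]
```

move_arm(
  deltas=[
    [[-0.0085, 0.0085, 0.05, -0.0146, 0.1], [-0.0085, 0.0085, 0.08, -0.0146, 0.1], [-0.0085, 0.0085, 0.1, -0.0146, 0.1], [-0.0085, 0.0085, 0.1, -0.0146, 0.1]],
  ],
)

```text
clock: 1.8
position: [0.5075, 0.1209, 0.157]
ee_rot: [-0.003, -0.112, 0.994, 0.001]
contact_force: [-0.3, 0.8, 0.0]
width: 0.0387
gripper_force: 0.0
```

Run:
```python
from h import *
print(*pose(),manip.get_state()["qd"])
```

```text
[[-0.975  -0.222  -0.0064]
 [-0.222   0.975   0.0003]
 [ 0.0062  0.0017 -1.    ]] [0.5075 0.1209 0.157 ] [-0.0071 -0.025  -0.0601 -0.0041  0.0239 -0.0006]
```

move_arm(
  deltas=[
    [[0, 0, 0, 0, 0.1], [0, 0, 0, 0, 0.1]],
  ],
)

```text
clock: 2.0
position: [0.5113, 0.12, 0.1606]
ee_rot: [0.001, -0.111, 0.994, 0.0]
contact_force: [-0.2, -0.4, -0.2]
width: 0.0383
gripper_force: 0.0
```

move_arm(
  deltas=[
    [[0, -0.002, 0.045, 0, 0.1], [0, -0.002, 0.09, 0, 0.1], [0, -0.002, 0.125, 0, 0.1], [0, -0.002, 0.131, 0, 0.1], [0, -0.002, 0.131, 0, 0.1], [0, -0.002, 0.131, 0, 1], [0, -0.002, 0.131, 0, 1], [0, -0.002, 0.131, 0, 1], [0, -0.002, 0.131, 0, 1]],
  ],
  squeeze=40,
)

```text
clock: 2.9
position: [0.5134, 0.1156, 0.0565]
ee_rot: [0.002, -0.111, 0.994, -0.002]
contact_force: [0.7, -7.0, 1.8]
width: 0.0082
gripper_force: 38.9
```

move_arm(
  deltas=[
    [[0, 0.002, -0.0255, 0, 1], [0, 0.0064, -0.0508, 0, 1], [0, 0.0133, -0.0754, 0, 1], [0, 0.0227, -0.0993, 0, 1], [0, 0.0344, -0.1221, 0, 1], [0, 0.0483, -0.1436, 0, 1], [0, 0.0643, -0.1636, 0, 1], [-0.0005, 0.0822, -0.1819, 0, 1], [-0.0005, 0.1018, -0.1983, 0, 1], [-0.001, 0.123, -0.2127, 0, 1], [-0.001, 0.1456, -0.2249, 0, 1], [-0.001, 0.1692, -0.2348, 0, 1]],
  ],
)

```text
clock: 4.1
position: [0.4846, 0.2476, 0.2479]
ee_rot: [0.005, -0.11, 0.994, -0.002]
contact_force: [2.0, -2.1, 5.5]
width: 0.0086
gripper_force: 40.9
```

move_arm(
  deltas=[
    [[0, 0.0245, -0.0075, 0, 1], [0, 0.0496, -0.0125, 0, 1], [0, 0.0751, -0.0149, 0, 1], [-0.001, 0.1007, -0.0148, 0, 1], [-0.001, 0.1262, -0.0122, 0, 1], [-0.001, 0.132, -0.0114, 0, 1], [-0.001, 0.132, -0.0114, 0, 1], [-0.001, 0.132, -0.0114, 0, 1], [-0.001, 0.132, -0.0114, 0, 0.1], [-0.001, 0.132, -0.0114, 0, 0.1], [-0.001, 0.132, -0.0114, 0, 0.1], [-0.001, 0.132, -0.0114, 0, 0.1]],
  ],
)

```text
clock: 5.3
position: [0.4596, 0.3525, 0.2512]
ee_rot: [-0.0, -0.11, 0.994, -0.0]
contact_force: [0.4, 0.2, -0.5]
width: 0.0383
gripper_force: 0.0
```

move_arm(
  deltas=[
    [[0, 0, -0.055, 0, 0.1], [0, 0, -0.09, 0, 0.1], [0, -0.03, -0.09, 0, 0.1], [0, -0.09, -0.09, 0, 0.1], [0, -0.15, -0.08, 0, 0.1], [0, -0.2, -0.07, 0, 0.1], [0, -0.2, -0.06, 0, 0.1], [0, -0.2, -0.06, 0, 0.1]],
  ],
)

```text
clock: 6.1
position: [0.4944, 0.196, 0.2982]
ee_rot: [-0.001, -0.109, 0.994, 0.0]
contact_force: [-0.1, -0.3, -0.2]
width: 0.0385
gripper_force: 0.0
```

Run:
```python
from h import *
s=manip.get_state(); print(s["clock"],s["position"],s["qd"])
wp=pose(); print(wp[0])
im=manip.get_image("wrist"); np.savez("w2.npz",im=im,R=wp[0],t=wp[1]); cv2.imwrite("pics/w2.png",cv2.resize(im[:,:,::-1],(800,600),interpolation=cv2.INTER_CUBIC))
```

```text
6.1 [0.4944 0.196  0.2982] [ 0.0379 -0.0012 -0.0331  0.0062  0.012   0.0012]
[[-0.9761 -0.2173 -0.0029]
 [-0.2173  0.9761  0.0002]
 [ 0.0028  0.0009 -1.    ]]
```

View pics/w2.png

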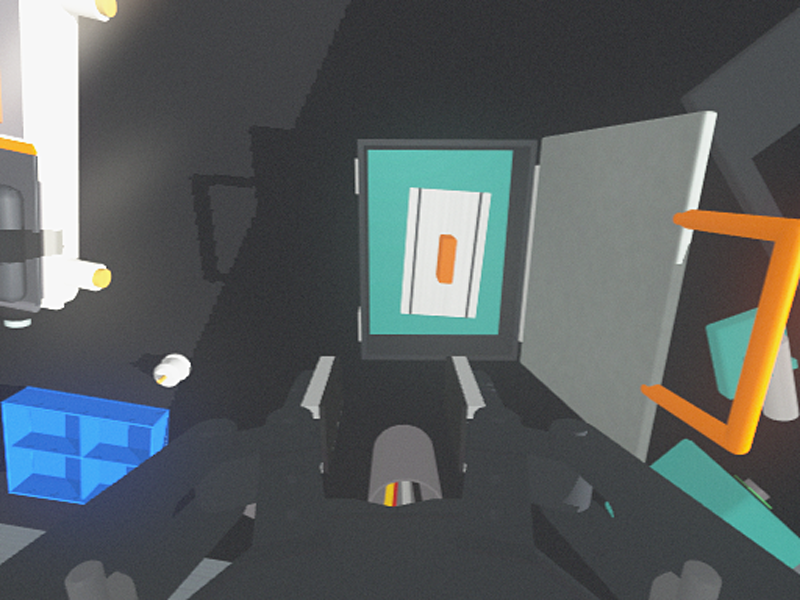

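The lid is resting open. The plate's corners are at (409,187), (491,193), (476,318) and (401,314), with the rib at (447,258).

Run:
```python
from h import *
d=np.load("w2.npz"); wp=(d["R"],d["t"]); k=512/800
L=ray("wrist",np.array([[409,187],[491,193],[476,318],[401,314]])*k,.009,wp); print(L,"cen",L.mean(0))
for a,b in((0,1),(3,2),(0,3),(1,2)):
    e=L[b]-L[a]; print(np.linalg.norm(e),np.degrees(np.arctan2(e[1],e[0])))
m=orange(d["im"]); m[:140]=0;m[200:]=0;m[:,:260]=0;m[:,310:]=0
pts=np.argwhere(m)[:,::-1].astype(float); P=ray("wrist",pts,.039,wp)
r=cv2.minAreaRect((P[:,:2]*1000).astype(np.float32)); print(r)
C=ray("wrist",np.array([[359,139],[363,359]])*k,.06,wp); print(C)
```

```text
[[0.4324 0.2    0.009 ]
 [0.4205 0.2799 0.009 ]
 [0.5488 0.3009 0.009 ]
 [0.5617 0.2215 0.009 ]] cen [0.4908 0.2506 0.009 ]
0.08076204345636717 98.492019613739
0.08039185927905829 99.30125911019645
0.1311136083224163 9.447824532243207
0.1299725455049376 9.289473860754738
((488.36224365234375, 247.43374633789062), (45.47573471069336, 15.152575492858887), 9.148560523986816)
[[0.4028 0.1482 0.06  ]
 [0.5981 0.191  0.06  ]]
```

move_arm(
  deltas=[
    [[-0.0092, 0.05, 0.02, 0.028, 0.1], [-0.0092, 0.0665, 0.07, 0.028, 0.1], [-0.0092, 0.0665, 0.12, 0.028, 0.1], [-0.0092, 0.0665, 0.17, 0.028, 0.1], [-0.0092, 0.0665, 0.21, 0.028, 0.1], [-0.0092, 0.0665, 0.2225, 0.028, 0.1], [-0.0092, 0.0665, 0.2225, 0.028, 0.1], [-0.0092, 0.0665, 0.2225, 0.028, 0.1]],
  ],
)

```text
clock: 6.95
position: [0.4917, 0.2515, 0.123]
ee_rot: [0.001, -0.082, 0.997, 0.001]
contact_force: [-0.3, -0.5, -0.3]
width: 0.0383
gripper_force: 0.0
```

Run:
```python
from h import *
wp=pose(); print(*wp); d=manip.get_image("wrist")
m=orange(d); n,l,st,c=cv2.connectedComponentsWithStats(m)
for i in range(1,n):
    if st[i,4]>60:
        P=ray("wrist",np.argwhere(l==i)[:,::-1],.039,wp); print(c[i],cv2.minAreaRect((P[:,:2]*1000).astype(np.float32)))
cv2.imwrite("pics/w3.png",d[:,:,::-1])
```

```text
[[-0.9866 -0.1629  0.0028]
 [-0.1629  0.9866  0.0013]
 [-0.0029  0.0008 -1.    ]] [0.4917 0.2515 0.123 ]
[247.9548 191.4969] ((486.8378601074219, 248.90838623046875), (47.269508361816406, 12.29474925994873), 9.339302062988281)
```

move_arm(
  deltas=[
    [[0.003, -0.002, 0.04, 0, 0.1], [0.003, -0.002, 0.08, 0, 0.1], [0.003, -0.002, 0.11, 0, 0.1], [0.003, -0.002, 0.125, 0, 0.1], [0.003, -0.002, 0.125, 0, 0.1], [0.003, -0.002, 0.125, 0, 0.1], [0.003, -0.002, 0.125, 0, 1], [0.003, -0.002, 0.125, 0, 1], [0.003, -0.002, 0.125, 0, 1], [0.003, -0.002, 0.125, 0, 1]],
  ],
  squeeze=80,
)

```text
clock: 8.0
position: [0.4895, 0.2488, 0.0232]
ee_rot: [0.002, -0.081, 0.997, 0.0]
contact_force: [-0.0, -0.5, 6.7]
width: 0.0129
gripper_force: 79.6
```

move_arm(
  deltas=[
    [[0, 0, -0.02, 0, 1], [0, 0, -0.06, 0, 1], [0, 0, -0.11, 0, 1], [0, 0, -0.16, 0, 1], [0, 0, -0.21, 0, 1], [0.01, -0.02, -0.25, 0.01, 1], [0.03, -0.07, -0.281, 0.03, 1], [0.05, -0.12, -0.281, 0.05, 1], [0.07, -0.18, -0.281, 0.0775, 1], [0.09, -0.24, -0.281, 0.0775, 1], [0.112, -0.297, -0.281, 0.0775, 1], [0.112, -0.297, -0.281, 0.0775, 1]],
  ],
)

```text
clock: 9.2
position: [0.4369, -0.0062, 0.2465]
ee_rot: [-0.0, 0.004, 1.0, -0.002]
contact_force: [0.4, 0.9, -1.7]
width: 0.0123
gripper_force: 78.7
```

move_arm(
  deltas=[
    [[0, 0, 0, 0, 1], [0, 0, 0, 0, 1]],
  ],
)

```text
clock: 9.4
position: [0.4385, 0.0001, 0.2464]
ee_rot: [0.0, -0.0, 1.0, 0.0]
contact_force: [-0.2, 0.2, -1.8]
width: 0.0129
gripper_force: 78.8
```

Run:
```python
from h import *
s=manip.get_state(); print(s["clock"],s["qd"],s["width"])
wp=pose(); print(*wp)
im=manip.get_image("wrist"); np.savez("w4.npz",im=im,R=wp[0],t=wp[1]); cv2.imwrite("pics/w4.png",cv2.resize(im[:,:,::-1],(800,600),interpolation=cv2.INTER_CUBIC))
```

```text
9.4 [ 0.026   0.0066 -0.0026 -0.0031  0.001  -0.0037] 0.012948067037050735
[[-1.     -0.0006  0.0004]
 [-0.0006  1.      0.0009]
 [-0.0004  0.0009 -1.    ]] [0.4385 0.0001 0.2464]
```

View pics/w4.png

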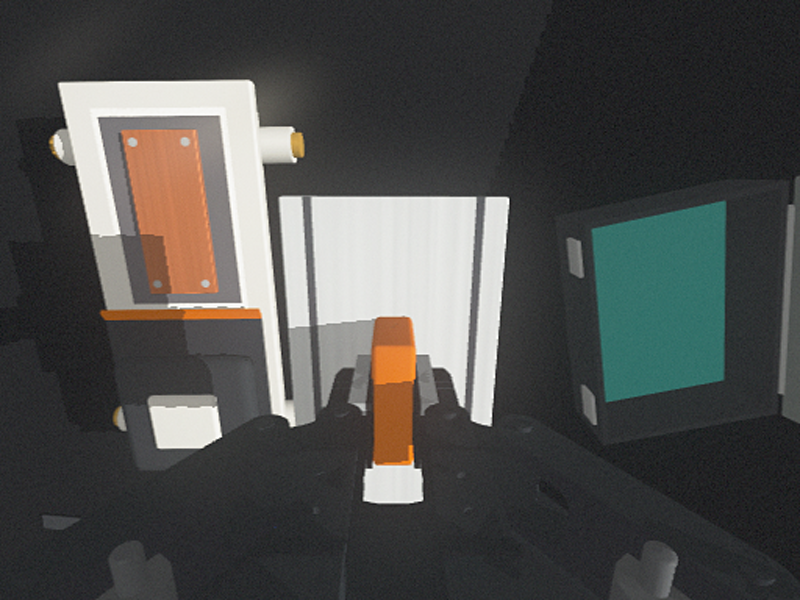

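The plate is gripped squarely with its near edge at (281,197) to (509,197). The deck's tail corners are at (59,84) and (253,80), and the lip runs (102,314) to (260,313). The case stays open.

Run:
```python
from h import *
d=np.load("w4.npz"); wp=(d["R"],d["t"]); k=512/800; t=wp[1]
f=lambda a,z: ray("wrist",np.array(a)*k,z,wp)
def show(n,L):
    e=L[1]-L[0]; print(n,L[:,:2].tolist(),"mid",L.mean(0)[:2],np.linalg.norm(e[:2]),np.degrees(np.arctan2(e[1],e[0])))
show("plate near",f([[281,197],[509,197]],t[2]-.0142))
show("tail",f([[59,84],[253,80]],.07))
show("lip",f([[102,314],[260,313]],.080))
show("seat tail",f([[121,130],[196,129]],.075)); show("seat nose",f([[151,294],[217,292]],.075))
m=orange(d["im"]); m[:190]=0; m[:,170:]=0
p=[]
for x in range(70,162,6):
    y=np.nonzero(m[:,x])[0]; p.append([x,y.mean()]) if len(y) else 0
P=ray("wrist",p,.080,wp); print("lipfit",np.degrees(np.arctan(np.polyfit(P[:,1],P[:,0],1)[0])),P.mean(0))
# deck sides via edges of white
im=d["im"].astype(int); W=(im.min(2)>120)
r=[];l=[]
for y in range(60,190,6):
    xs=np.nonzero(W[y,:178])[0]
    xs=xs[xs<172]
    if len(xs): r.append([xs.max() if y>110 else np.nan,y])
r=np.array([a for a in r if a[0]==a[0]]); P=ray("wrist",r,.07,wp); print(P[:,:2])
```

```text
plate near [[0.3741650484524883, -0.03737894815776828], [0.37414135538102233, 0.041642973447393934]] mid [0.3742 0.0021] 0.07902192515709826 90.01717894136777
tail [[0.30922402222997836, -0.22236817180985802], [0.3067261699497006, -0.09199946026953996]] mid [ 0.308  -0.1572] 0.13039263865225192 91.09764745621135
lip [[0.4687526077051526, -0.21868448344800948], [0.46795586474248085, -0.09891606571985198]] mid [ 0.4684 -0.1588] 0.11977106781044826 90.38114668795149
seat tail [[0.33840738038270934, -0.18313787010753588], [0.33775080637059873, -0.13209263526489629]] mid [ 0.3381 -0.1576] 0.05104945728970687 90.73693157681045
seat nose [[0.45441940474137205, -0.18194855057559342], [0.4528390075353774, -0.13165596878622352]] mid [ 0.4536 -0.1568] 0.05031740691221257 91.79987383959255
lipfit -0.6210918624385636 [ 0.4686 -0.1598  0.08  ]
[[ 0.3699 -0.0901]
 [ 0.3763 -0.0907]
 [ 0.3829 -0.0913]
 [ 0.3895 -0.0907]
 [ 0.3962 -0.0902]
 [ 0.403  -0.0908]
 [ 0.4099 -0.0913]
 [ 0.4169 -0.0919]
 [ 0.4239 -0.0925]
 [ 0.4311 -0.0932]
 [ 0.4384 -0.0938]
 [ 0.4457 -0.0944]
 [ 0.4532 -0.095 ]]
```

move_arm(
  deltas=[
    [[0.01, -0.04, 0, -0.004, 1], [0.03, -0.09, 0, -0.004, 1], [0.05, -0.14, 0.02, -0.004, 1], [0.0656, -0.185, 0.05, -0.004, 1], [0.0656, -0.2, 0.09, -0.004, 1], [0.0656, -0.2, 0.13, -0.004, 1], [0.0656, -0.2, 0.155, -0.004, 1], [0.0656, -0.2, 0.175, -0.004, 1], [0.0656, -0.2, 0.18, -0.004, 1], [0.0656, -0.2, 0.18, -0.004, 1]],
  ],
)

```text
clock: 10.45
position: [0.3864, -0.1596, 0.1019]
ee_rot: [-0.0, -0.006, 1.0, 0.0]
contact_force: [0.5, 0.2, -0.6]
width: 0.0125
gripper_force: 79.0
```

Run:
```python
from h import *
s=manip.get_state(); print(s["clock"],s["qd"],s["contact_force"],s["moment"])
wp=pose(); print(*wp)
im=manip.get_image("wrist"); np.savez("w5.npz",im=im,R=wp[0],t=wp[1]); cv2.imwrite("pics/w5.png",cv2.resize(im[:,:,::-1],(800,600),interpolation=cv2.INTER_CUBIC))
```

```text
10.45 [-0.0075 -0.0203 -0.0252 -0.0001  0.0087 -0.0019] [ 0.4561  0.2021 -0.5648] [ 0.0091 -0.01    0.0105]
[[-0.9999 -0.011  -0.0009]
 [-0.011   0.9999  0.0009]
 [ 0.0009  0.0009 -1.    ]] [ 0.3864 -0.1596  0.1019]
```

View pics/w5.png

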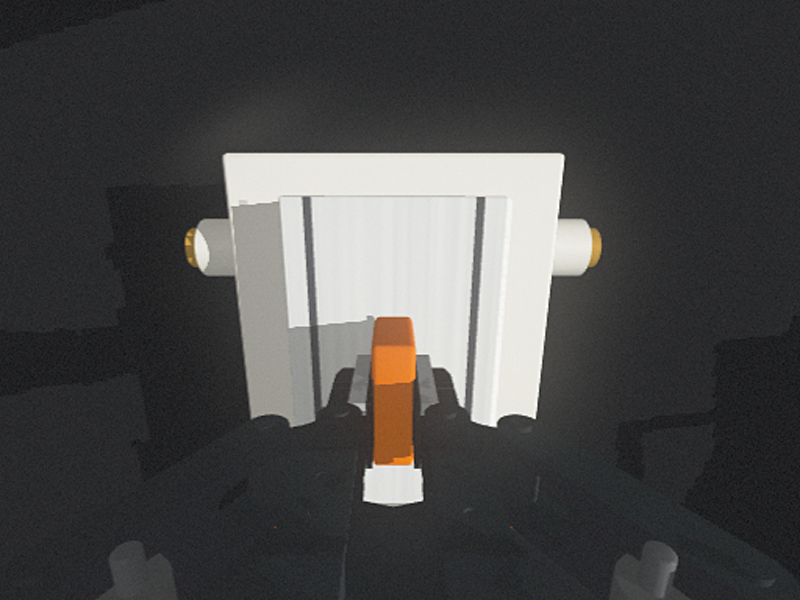

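The plate hovers over the deck. The tail edge, (225,154) to (563,154), is parallel to the plate's edge, (281,197) to (509,197), and their centres are at columns 394 and 395.

Run:
```python
from h import *
d=np.load("w5.npz"); wp=(d["R"],d["t"]); k=512/800; t=wp[1]
f=lambda a,z: ray("wrist",np.array(a)*k,z,wp)[:,:2]
print("tail",f([[225,154],[563,154]],.07),"plate",f([[281,197],[509,197]],t[2]-.0142))
```

```text
tail [[ 0.308  -0.2224]
 [ 0.3066 -0.095 ]] plate [[ 0.3225 -0.1978]
 [ 0.3217 -0.1187]]
```

move_arm(
  deltas=[
    [[0, 0, 0.004, 0, 1], [0, 0, 0.006, 0, 1], [0, 0, 0.008, 0, 1], [0, 0, 0.008, 0, 1], [0, 0, 0.008, 0, 1]],
  ],
)

```text
clock: 11.0
position: [0.3861, -0.1607, 0.096]
ee_rot: [0.0, -0.004, 1.0, -0.0]
contact_force: [0.4, -0.9, -1.5]
width: 0.0125
gripper_force: 79.0
```

move_arm(
  deltas=[
    [[0, 0, 0.002, 0, 1], [0, 0, 0.004, 0, 1], [0, 0, 0.006, 0, 1], [0, 0, 0.0075, 0, 1], [0, 0, 0.0075, 0, 1], [0, 0, 0.0075, 0, 1]],
  ],
)

```text
clock: 11.6
position: [0.3861, -0.1608, 0.09]
ee_rot: [0.0, -0.004, 1.0, -0.0]
contact_force: [-1.0, 0.4, 2.4]
width: 0.0125
gripper_force: 79.5
```

move_arm(
  deltas=[
    [[0, 0, 0.0015, 0, 1], [0, 0, 0.0015, 0, 1], [-0.004, 0, 0.0015, 0, 1], [-0.008, 0, 0.0015, 0, 1], [-0.012, 0, 0.0015, 0, 1], [-0.016, 0, 0.0015, 0, 1], [-0.02, 0, 0.0015, 0, 1], [-0.024, 0, 0.0015, 0, 1], [-0.028, 0, 0.0015, 0, 1], [-0.028, 0, 0.0015, 0, 1]],
  ],
)

```text
clock: 12.6
position: [0.4093, -0.1605, 0.0887]
ee_rot: [0.001, -0.004, 1.0, 0.0]
contact_force: [-1.9, 0.8, 4.9]
width: 0.0126
gripper_force: 79.9
```

move_arm(
  deltas=[
    [[-0.005, 0, 0, 0, 1], [-0.01, 0, 0, 0, 1], [-0.014, 0, 0, 0, 1], [-0.017, 0, 0, 0, 1], [-0.019, 0, 0, 0, 1], [-0.02, 0, 0, 0, 1], [-0.02, 0, 0, 0, 1]],
  ],
)

```text
clock: 13.3
position: [0.4247, -0.1603, 0.0887]
ee_rot: [0.0, -0.004, 1.0, 0.0]
contact_force: [-2.5, -0.0, 4.6]
width: 0.0125
gripper_force: 79.9
```

Run:
```python
from h import *
s=manip.get_state(); print(s["position"],s["contact_force"],s["moment"])
im=manip.get_image("scene"); cv2.imwrite("pics/s6.png",cv2.resize(im[110:240,170:310,::-1],(700,650)[:2] and (646,600),interpolation=cv2.INTER_CUBIC))
```

```text
[ 0.4247 -0.1603  0.0887] [-2.5195 -0.0048  4.5987] [ 0.0362  0.4035 -0.0024]
```

View pics/s6.png

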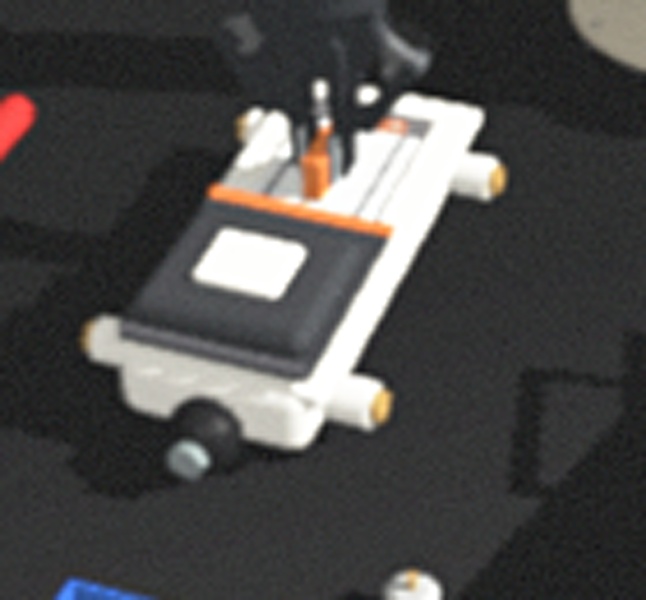

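The plate is tucked under the lip (its line runs (210,192) to (390,232)) and the cowl looks shut. I'll creep forward to the stop.

move_arm(
  deltas=[
    [[-0.0012, 0, 0, 0, 1], [-0.0025, 0, 0, 0, 1], [-0.0037, 0, 0, 0, 1], [-0.005, 0, 0, 0, 1], [-0.005, 0, 0, 0, 1]],
  ],
)

```text
clock: 13.85
position: [0.4281, -0.1602, 0.0886]
ee_rot: [-0.0, -0.005, 1.0, 0.0]
contact_force: [-4.0, -0.4, 5.1]
width: 0.0122
gripper_force: 80.0
```

move_arm(
  deltas=[
    [[-0.0012, 0, 0, 0, 1], [-0.0025, 0, 0, 0, 1], [-0.0025, 0, 0, 0, 1]],
  ],
)

```text
clock: 14.15
position: [0.4283, -0.1603, 0.0885]
ee_rot: [-0.002, -0.005, 1.0, 0.0]
contact_force: [-8.8, -2.0, 7.2]
width: 0.0126
gripper_force: 80.4
```

move_arm(
  deltas=[
    [[0, 0, 0.0012, 0, 1], [0, 0, 0.0025, 0, 1], [0, 0, 0.0037, 0, 1], [0, 0, 0.005, 0, 1], [0, 0, 0.005, 0, 1]],
  ],
)

```text
clock: 14.65
position: [0.4282, -0.1603, 0.0881]
ee_rot: [-0.002, -0.005, 1.0, -0.0]
contact_force: [-16.8, 2.4, 37.2]
width: 0.0122
gripper_force: 84.7
```

move_arm(
  deltas=[
    [[0.0005, 0, -0.001, 0, 1], [0.0008, 0, -0.0018, 0, 1], [0.0008, 0, -0.0018, 0, 1], [0.0008, 0, -0.0018, 0, 1]],
  ],
)

```text
clock: 15.05
position: [0.4282, -0.1603, 0.0881]
ee_rot: [-0.001, -0.005, 1.0, -0.0]
contact_force: [-12.6, 1.2, 24.4]
width: 0.0126
gripper_force: 82.8
```

Run:
```python
from h import *
s=manip.get_state(); print(s["contact_force"],s["moment"]); wp=pose(); print(*wp)
im=manip.get_image("wrist"); cv2.imwrite("pics/a.png",cv2.resize(im[:300,:,::-1],(800,469),interpolation=cv2.INTER_CUBIC))
im=manip.get_image("scene"); cv2.imwrite("pics/s7.png",cv2.resize(im[100:260,160:440,::-1],(800,457),interpolation=cv2.INTER_CUBIC))
```

```text
[-12.5843   1.1942  24.3783] [0.1694 1.6121 0.0763]
[[-0.9999 -0.0098 -0.0025]
 [-0.0098  1.     -0.0005]
 [ 0.0025 -0.0005 -1.    ]] [ 0.4282 -0.1603  0.0881]
```

View pics/s7.png

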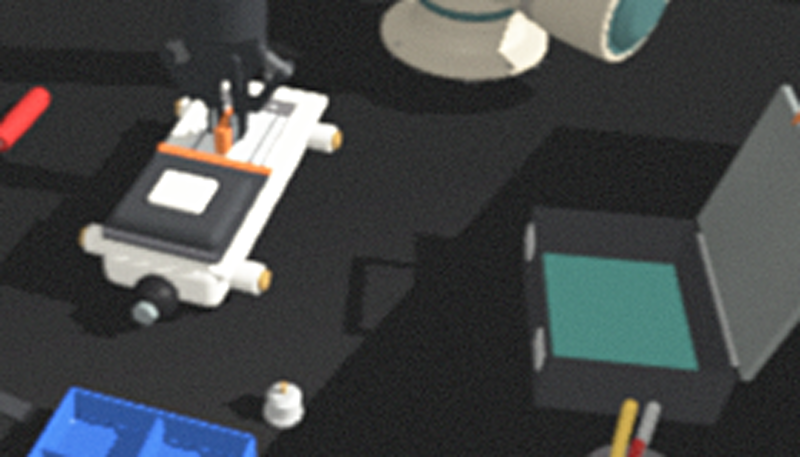

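View pics/a.png

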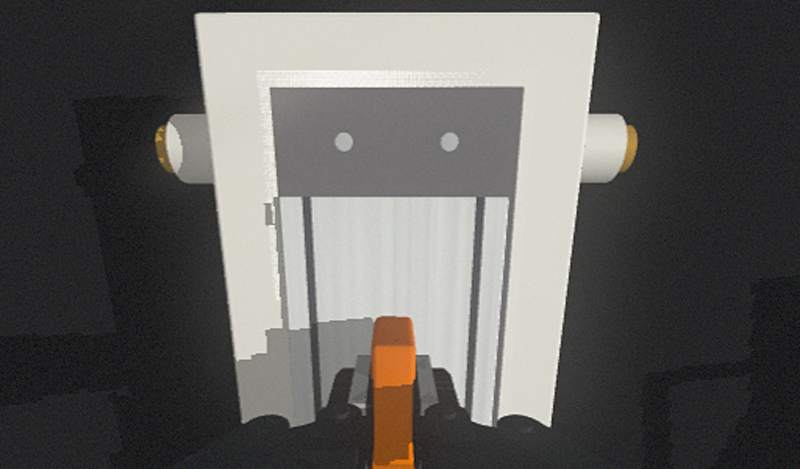

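The seat is flush, with only its screws visible at (344,142) and (449,142). The plate's edge, (280,197) to (508,197), is square to the deck, the cowl is shut and the case is open.

```bash
python3 -c "
from rig import manip
print(manip.sign_off())"
```

```text
the job is handed in; nothing more can be done
None
```

I handed the job in at about 15 s. The case is open and the plate is tucked squarely under the cowl lip against the stop. The arm still holds it flat on the deck with about 24 N. The seat looks flush, the cowl looks shut, and the arm touched nothing else on the bench.

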